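Line up the check weights by size

ROBOT

A 6-joint arm with a two-finger parallel gripper is mounted at the origin on a cart in front of the work surface, level with it; the furniture and walls round the work are solid. World frame = base frame: x ahead of the robot, y to its left, z up, the work surface at z = 0. Lengths are in mm, angles in rad, forces in N, time in s.
With the tool pointing down it reaches from about 275 to 825 mm from the base axis. Payload 4.9 kg.
Tool frame: the origin (TCP) lies at the very end of the fingers, on their centre line; the grasp point (between the pads) lies 19 mm behind it; z points along the fingers, y is the direction in which the jaws open and shut (so a half turn about z gives the same grasp; the last joint's range is limited). The gripper opens to 85 mm and grips with 20 to 120 N. Pads are 22 mm wide; open, the fingers measure 114 mm over their backs; the gripper's body (76 mm by 85 mm) begins 54 mm behind the grasp point. The pads swing forward as they close: fully open they stand 13 mm farther back than shut.
Start: joints at [1.104, 0.326, -0.193, 1.052, 0, 1.437], TCP at [179.675, 519.842, 194.281] pointing down, gripper open.
Joint ranges: [-2.65, 2.65], [-0.97, 1.79], [-1.3, 1.35], [-1.93, 2.1], [-1.47, 1.37], [-3.14, 3.14]. Speed limits (rad/s): [2.57, 2.57, 3.14, 3.14, 3.14, 3.14].

INTERFACE

Orientations are given as [roll, pitch, yaw] about the fixed x, y, z axes, in that order (R = Rz(yaw) Ry(pitch) Rx(roll)).
In Python, from bench import bot, solve_ik, imaging gives the robot as it stands. Calls block until the motion is done:
- bot.move_ptp(position, orientation): joint-space move of the TCP to a pose.
- bot.movel(position, rot=None, max_speed=150, threshold=None): straight line of the TCP; rot=None keeps the orientation; max_speed is the mean speed in mm/s. With threshold (N) it stops when the force on the tool has changed by that much, and returns True; else False.
- bot.move_j(angles): joint-space move.
- bot.grip(opening, effort=None): opening from 0.0 (shut) to 1.0 (fully open); effort is the grip in N (None keeps the last); returns when the fingers have stopped.
- bot.dwell(seconds).
- solve_ik(position, orientation): joint angles nearest the present ones, or None.
- bot.get_state(): the state.
- imaging.capture(name): name is "scene" or "side" or "wrist"; returns the picture (384x512x3 uint8, blue, green, red); there is no depth.
- imaging.camera_model(name): a dict with "K" (3x3 intrinsics, pixels), "position" and "rotation" of the camera in the world. Camera axes: x right, y up, looking along -z (the intrinsics and any distortion apply to the point x, -y, -z); pixel columns grow to the right and rows downward; lengths in mm; the calibration is good to about 2 mm. A picture is of the moment at which its call begins: read the wrist's pose just before it. camera_model takes no time and is no camera call; for the wrist camera it gives the pose at the moment of the call.
A pose or a line that the arm cannot do raises bot.IKError and nothing moves.
- bot.sign_off(): hands the job in, once; it reports no verdict.
The state is a dict: "t": time; "qpos": joint angles; "joint_velocities": joint speeds; "effort": joint torques, N m; "tcp_pos": TCP position; "orientation": TCP orientation; "contact_force": force on the tool from outside, world axes, zero at the start; "wrist_torque": the same for the moment, N m; "opening": opening from 0.0 (shut) to 1.0 (fully open).
Only numpy, scipy, OpenCV 4.12 (cv2) and the standard library are available. Lean on these libraries where they do the work, as an engineer would, in place of code of your own. Each camera call takes 0.05 s, during which the arm holds its last target.

TASK

Put the four loose check weights away on the board, one standing upright on the middle of each dark pad, in order of size: the smallest on the pad next to the sample bottle with the red cap, the largest on the pad at the other end, next to the tape roll. Let go of them all, and leave the bottle and the tape roll where they stand.

Things in the scene. Friction and masses are not known exactly. Their poses are not given: they have to be found in the camera images.
- weight_smallest: The smallest: a pale grey metal check weight, a round upright body with a neck and a knob on top; 16 mm in diameter, 21 mm tall, about 20 g. It stands loose on the worktop; its straight-sided body reaches 12 mm up and can be gripped from any side. Origin: centre of its underside; z is up along its axis.
- weight_second: The second smallest: a pale grey metal check weight, a round upright body with a neck and a knob on top; 25 mm in diameter, 32 mm tall, about 100 g. It stands loose on the worktop; its straight-sided body reaches 18 mm up and can be gripped from any side. Origin: centre of its underside; z is up along its axis.
- weight_third: The second largest: a pale grey metal check weight, a round upright body with a neck and a knob on top; 33 mm in diameter, 42 mm tall, about 200 g. It stands loose on the worktop; its straight-sided body reaches 24 mm up and can be gripped from any side. Origin: centre of its underside; z is up along its axis.
- weight_largest: The largest: a pale grey metal check weight, a round upright body with a neck and a knob on top; 46 mm in diameter, 58 mm tall, about 500 g. It stands loose on the worktop; its straight-sided body reaches 33 mm up and can be gripped from any side. Origin: centre of its underside; z is up along its axis.
- pad_1: First of the four identical dark round rubber pads in a straight row on the wooden board (board 70 x 320 mm, 10 mm high, fixed; pads 75 mm apart centre to centre). Fixed, flat, 60 mm in diameter, 3 mm thick, its top 13 mm above the worktop. Origin: centre of its underside, 10 mm above the worktop; x points across the row, y along it from pad_1 towards pad_4, z up.
- pad_2: Second of the four identical dark round rubber pads in a straight row on the wooden board (board 70 x 320 mm, 10 mm high, fixed; pads 75 mm apart centre to centre). Fixed, flat, 60 mm in diameter, 3 mm thick, its top 13 mm above the worktop. Origin: centre of its underside, 10 mm above the worktop; x points across the row, y along it from pad_1 towards pad_4, z up.
- pad_3: Third of the four identical dark round rubber pads in a straight row on the wooden board (board 70 x 320 mm, 10 mm high, fixed; pads 75 mm apart centre to centre). Fixed, flat, 60 mm in diameter, 3 mm thick, its top 13 mm above the worktop. Origin: centre of its underside, 10 mm above the worktop; x points across the row, y along it from pad_1 towards pad_4, z up.
- pad_4: Last of the four identical dark round rubber pads in a straight row on the wooden board (board 70 x 320 mm, 10 mm high, fixed; pads 75 mm apart centre to centre). Fixed, flat, 60 mm in diameter, 3 mm thick, its top 13 mm above the worktop. Origin: centre of its underside, 10 mm above the worktop; x points across the row, y along it from pad_1 towards pad_4, z up.
- sample_bottle: White plastic bottle with a red screw cap, 47 mm in diameter, 84 mm tall, loose, standing on the worktop about 110 mm beyond one end pad of the row (pad_1 or pad_4: it varies); it shows which end of the row is for the smallest weight. Not to be moved. Origin: centre of its underside, z up.
- tape_roll: Roll of tan adhesive tape lying flat, 67 mm in diameter, 18 mm high, loose, on the worktop about 110 mm beyond the other end pad. Not to be moved. Origin: centre of its underside, z up.

How it is judged:
By the outcome, as a careful person would: the job done as asked, in the order asked, and still so for the second after the job is handed in, with the robot touching nothing.
It also fails if it takes over 88 s, if anything falls off the work surface, if the arm or the gripper's body presses on something with over 40 N, if the wrist force passes 120 N, or if a joint passes its speed limit or range.

## Working session

There is one attempt and no reset: what is moved stays moved. The work goes in short steps, each a Python script; the robot and the scene stay as the last script left them, time stands still between calls to the robot, and variables do not carry over. Pictures are saved under pics/ and viewed, and the job is handed in when it is done.

```bash
ls; mkdir -p pics; python3 - <<'E'
from bench import bot, solve_ik, imaging
import cv2
for n in ("scene","side","wrist"):
    m=imaging.camera_model(n); print(n,{k:(v.tolist() if hasattr(v,'tolist') else v) for k,v in m.items()})
    im=imaging.capture(n); cv2.imwrite(f"pics/{n}0.png",im)
print(bot.get_state())
E
```

```text
pics
scene {'K': [[449.7135720370189, 0.0, 257.52351194104443], [0.0, 449.7135720370189, 189.14696405735938], [0.0, 0.0, 1.0]], 'position': [26.479394389483737, -569.5795254511883, 928.3501454032341], 'rotation': [0.7002240535127213, -0.013109957310082798, -0.7417898303335051]}
side {'K': [[460.80563161572354, 0.0, 253.98899711460643], [0.0, 460.80563161572354, 184.4539965403357], [0.0, 0.0, 1.0]], 'position': [448.6610792875618, -1051.5870017665009, 451.1653583092599], 'rotation': [1.1867641315470463, 0.020809312864417118, -0.09689650020006835]}
wrist {'K': [[323.78866268052116, 0.0, 259.96357617231115], [0.0, 323.78866268052116, 189.91424846628047], [0.0, 0.0, 1.0]], 'position': [114.3761728529625, 543.187913326436, 373.5576742221174], 'rotation': [-0.2740542915856027, 0.0015168717411169208, 1.2373050997106185]}
{'t': 0.15, 'qpos': array([ 1.10378618e+00,  3.26788454e-01, -1.93330975e-01,  1.05205469e+00,
        1.00425308e-06,  1.43656886e+00]), 'joint_velocities': array([-0.00095769, -0.00203759,  0.00478984, -0.00035875, -0.00117214,
       -0.00081389]), 'effort': array([ 6.31078346e-04, -4.43701315e+01,  2.62665474e+01,  1.04323629e-02,
       -1.68195766e-04,  2.22310626e-05]), 'tcp_pos': array([179.4452195 , 519.3705293 , 193.68252102]), 'orientation': array([-3.14022739e+00, -1.85377947e-04,  2.80880985e+00]), 'contact_force': array([ 1.03257715, -0.63554622,  0.01853189]), 'wrist_torque': array([-0.0302868 , -0.03927376, -0.0404503 ]), 'opening': 1.000616009540724}
```

View pics/scene0.png

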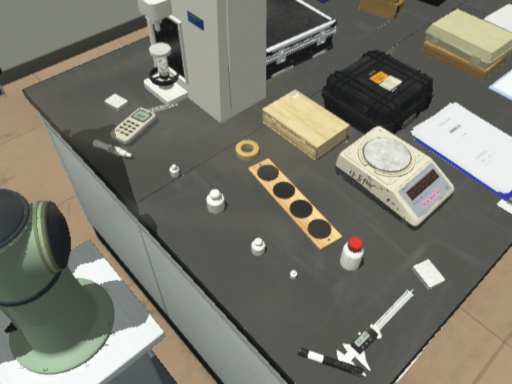

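View pics/side0.png

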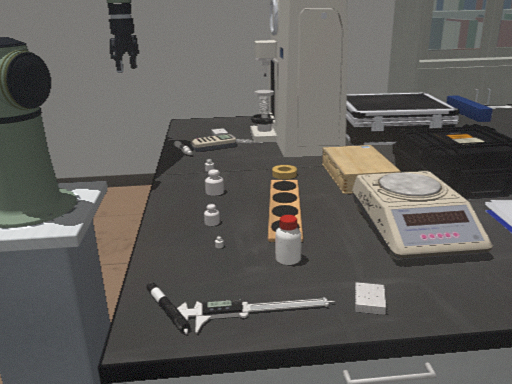

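View pics/wrist0.png

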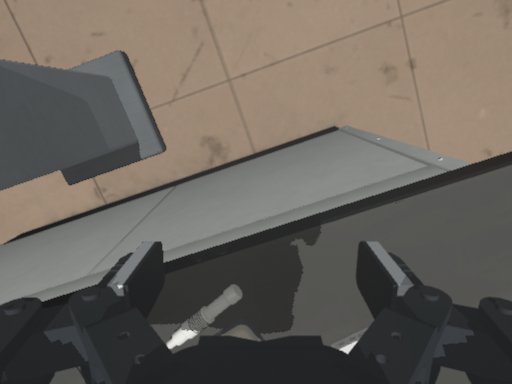

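The scene view shows the weights at about (174,171), (215,202), (258,247) and (293,274). The bottle is at (352,253), the tape roll at (247,150), and the pads run between them. The side view agrees. The starting wrist view shows nothing useful.

```bash
cat > h.py <<'E'
import numpy as np, cv2
from scipy.spatial.transform import Rotation as Ro
from bench import bot, solve_ik, imaging
def cam(n):
    m=imaging.camera_model(n); return np.array(m["K"]),np.array(m["position"]),Ro.from_euler("xyz",m["rotation"]).as_matrix()
def ray(c,uv):
    K,p,R=c; d=np.linalg.inv(K)@[uv[0],uv[1],1]; d=R@[d[0],-d[1],-d[2]]; return p,d/np.linalg.norm(d)
def onz(c,uv,z):
    p,d=ray(c,uv); return p+d*(z-p[2])/d[2]
def proj(c,X):
    K,p,R=c; q=R.T@(np.asarray(X,float)-p); u=K@[q[0],-q[1],-q[2]]; return u[:2]/u[2]
def tri(c1,a,c2,b):
    p,d=ray(c1,a);q,e=ray(c2,b)
    s=np.linalg.lstsq(np.c_[d,-e],q-p,rcond=None)[0]; A=p+s[0]*d;B=q+s[1]*e
    return (A+B)/2,np.linalg.norm(A-B)
def blobs(m,amin=15,amax=5000):
    n,l,s,c=cv2.connectedComponentsWithStats(m.astype(np.uint8))
    return [(tuple(np.round(c[i],1)),s[i].tolist()) for i in range(1,n) if amin<s[i][4]<amax]
E
python3 - <<'E'
from h import *
for n in("scene","side"):
    c=cam(n); im=cv2.imread(f"pics/{n}0.png"); hsv=cv2.cvtColor(im,cv2.COLOR_BGR2HSV)
    roi=(150,360,140,350) if n=="scene" else (180,310,155,275)
    x0,x1,y0,y1=roi
    M=np.zeros(im.shape[:2],bool); M[y0:y1,x0:x1]=1
    print(n,"white"); w=(hsv[...,2]>130)&(hsv[...,1]<50)&M
    for b in blobs(w):print(b,onz(c,b[0],15).round(0))
    print("dark pads")
    wood=cv2.morphologyEx(((hsv[...,2]>110)&(hsv[...,1]>60)&(hsv[...,0]<25)&M).astype(np.uint8),cv2.MORPH_OPEN,np.ones((2,2)))
    cs,_=cv2.findContours(wood,cv2.RETR_CCOMP,cv2.CHAIN_APPROX_NONE)
    for k in cs:
        if cv2.contourArea(k)>60:
            e=cv2.fitEllipse(k); print(np.round(e[0],1),np.round(e[1],1),cv2.contourArea(k),onz(c,e[0],13).round(1))
    red=((hsv[...,0]<8)|(hsv[...,0]>172))&(hsv[...,1]>150)&(hsv[...,2]>80)&M
    print("red");[print(b,onz(c,b[0],78).round()) for b in blobs(red)]
E
```

```text
scene white
((np.float64(350.1), np.float64(159.3)), [336, 140, 24, 40, 622]) [ 825. -103.   15.]
((np.float64(173.4), np.float64(169.6)), [169, 164, 10, 13, 88]) [431. 196.  15.]
((np.float64(214.0), np.float64(200.0)), [206, 189, 18, 24, 304]) [446.  38.  15.]
((np.float64(191.8), np.float64(304.8)), [150, 235, 106, 115, 4468]) [ 226. -158.   15.]
((np.float64(257.2), np.float64(245.7)), [251, 237, 14, 18, 188]) [ 435. -141.   15.]
((np.float64(349.1), np.float64(258.3)), [340, 242, 20, 28, 365]) [ 572. -312.   15.]
((np.float64(292.8), np.float64(273.8)), [290, 270, 7, 9, 53]) [ 444. -252.   15.]
((np.float64(154.6), np.float64(329.6)), [150, 314, 14, 30, 240]) [ 135. -150.   15.]
((np.float64(357.4), np.float64(341.7)), [354, 337, 6, 10, 34]) [ 430. -453.   15.]
((np.float64(347.7), np.float64(346.4)), [343, 343, 12, 7, 53]) [ 408. -446.   15.]
dark pads
[157.8 330.8] [28.  60.6] 545.0 [ 138.2 -155.7   13. ]
[354.8 244.7] [11.8 15.8] 142.0 [ 613.1 -295.5   13. ]
[297.4 206.2] [ 27.4 145.2] 2678.5 [ 594.4 -120.2   13. ]
[320.1 229.5] [19.3 24.4] 368.0 [ 583.6 -209.    13. ]
[301.6
[... 494 characters left out ...]
6, 51]) [441. 135.  15.]
((np.float64(212.8), np.float64(180.2)), [205, 176, 18, 8, 83]) [441.  69.  15.]
((np.float64(210.2), np.float64(206.0)), [207, 204, 8, 5, 35]) [433. -92.  15.]
((np.float64(210.5), np.float64(213.2)), [204, 210, 15, 7, 63]) [ 433. -130.   15.]
((np.float64(283.7), np.float64(244.1)), [275, 228, 26, 36, 492]) [ 571. -287.   15.]
((np.float64(218.5), np.float64(239.7)), [215, 236, 8, 7, 30]) [ 447. -253.   15.]
dark pads
[285.6 215.4] [33.2 74. ] 878.5 [ 595.1 -159.9   13. ]
[285.3 211.3] [12.3 27.9] 259.5 [ 597.7 -139.    13. ]
[283.5 170.7] [10.6 25.3] 176.5 [634.1 116.6  13. ]
red
((np.float64(288.0), np.float64(221.7)), [280, 215, 17, 15, 221]) [ 574. -318.   78.]
```

```bash
python3 - <<'E'
from h import *
bot.move_ptp([600,-30,270],[np.pi,0,np.pi])
bot.dwell(0.2)
s=bot.get_state();print(s['t'],s['tcp_pos'],s['orientation'])
c=cam("wrist"); im=imaging.capture("wrist"); cv2.imwrite("pics/w1.png",im)
np.savez("w1.npz",K=c[0],p=c[1],R=c[2]); print(c[1])
E
```

```text
2.8167 [599.96339402 -29.3045303  269.99045023] [ 3.14151426e+00 -5.66199752e-05 -3.14058376e+00]
[531.07395832 -28.08850095 449.95490765]
```

View pics/w1.png

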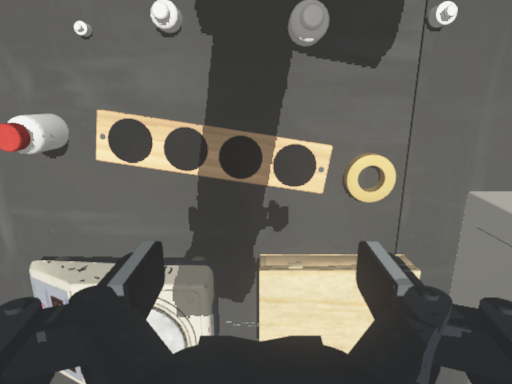

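All four weights show along the top, at about (82,28), (166,16), (309,22) and (442,14). The pads run from (130,140) to (295,165). The bottle's red cap is at (13,137) and the tape roll at (370,178). I'll measure from this picture.

```bash
python3 - <<'E'
from h import *
z=np.load("w1.npz"); c=(z["K"],z["p"],z["R"]); im=cv2.imread("pics/w1.png"); hsv=cv2.cvtColor(im,cv2.COLOR_BGR2HSV)
H,W=im.shape[:2]; nad=proj(c,[c[1][0],c[1][1],0]); print("nadir",nad)
wood=((hsv[...,2]>90)&(hsv[...,1]>70)&(hsv[...,0]>5)&(hsv[...,0]<28)).astype(np.uint8); wood[215:]=0
cs,_=cv2.findContours(wood,cv2.RETR_CCOMP,cv2.CHAIN_APPROX_NONE)
for k in cs:
    a=cv2.contourArea(k)
    if a>300:
        P=np.array([onz(c,q[0],13)[:2] for q in k],np.float32); (e,r)=cv2.minEnclosingCircle(P)
        f=cv2.fitEllipse(P); print("pad?",a,np.round(f[0],1),np.round(f[1],1))
dim={'smallest':(8,21,(82,28)),'third':(16.5,42,(166,16)),'largest':(23,58,(309,22)),'second':(12.5,32,(442,14))}
for n,(R,h,g) in dim.items():
    x0,x1=g[0]-28,g[0]+28; roi=hsv[0:50,x0:x1]
    thr=75 if n=='largest' else 95
    m=(roi[...,2]>thr)&(roi[...,1]<70)
    nn,l,st,ce=cv2.connectedComponentsWithStats(m.astype(np.uint8)); i=1+np.argmax(st[1:,4])
    ys,xs=np.where(l==i); pts=np.c_[xs+x0,ys].astype(float)
    cen=pts.mean(0); d=(pts-nad); u=(cen-nad)/np.linalg.norm(cen-nad); t=d@u
    s=d@np.array([-u[1],u[0]])
    inn=nad+u*(t.min()-.5)+np.array([-u[1],u[0]])*((s.max()+s.min())/2)
    B=onz(c,inn,0); o=(B-c[1])[:2]; o/=np.linalg.norm(o); B2=B[:2]+R*o
    print(n,st[i],"centroid",onz(c,cen,0.42*h)[:2].round(1),"inner",B2.round(1),"width px",s.max()-s.min()+1, "mm",(s.max()-s.min()+1)*np.linalg.norm(onz(c,cen,h*.3)-c[1])/c[0][0,0]*np.cos(0))
for p in [(583.6,-209),(594.6,-134.9),(605.8,-61.1),(617,12.8)]: print(proj(c,[*p,13]).round(1))
E
```

```text
nadir [260.05458045  98.85000057]
pad? 1954.5 [636.4 123.9] [67.6 72.8]
pad? 428.0 [635.6 122.6] [30.4 35.5]
pad? 11631.0 [601.1 -91.4] [ 75.1 436.1]
pad? 1450.0 [619.   18.8] [59.4 59.6]
pad? 1521.5 [607.6 -55.2] [60.1 60.5]
pad? 1521.0 [ 596.3 -128.9] [59.2 60.2]
pad? 1561.5 [ 585.2 -203.1] [59.7 60. ]
smallest [   0    0   56   50 2749] centroid [ 442.3 -249.2] inner [ 453.6 -221.7] width px 67.40468233003568 mm 104.96694203409358
third [   0    0   56   50 2649] centroid [ 443.8 -143. ] inner [ 457.8 -125.2] width px 73.54212987411793 mm 104.72155127233303
largest [   7    0   42   47 1542] centroid [443.2  29. ] inner [443.2  28.9] width px 40.96174072718675 mm 56.35655370548376
second [   9    0   47   50 2014] centroid [444.9 201.6] inner [450.3 184.3] width px 61.174571285500605 mm 95.4355190004837
[125.3 139.4]
[181.  147.6]
[235.8 155.9]
[289.9 164. ]
```

```bash
cat >> h.py <<'E'
dim={'smallest':(8,21),'second':(12.5,32),'third':(16.5,42),'largest':(23,58)}
def pads(c,im,rows=(0,215)):
    hsv=cv2.cvtColor(im,cv2.COLOR_BGR2HSV)
    wood=((hsv[...,2]>90)&(hsv[...,1]>70)&(hsv[...,0]>5)&(hsv[...,0]<28)).astype(np.uint8); wood[rows[1]:]=0
    cs,_=cv2.findContours(wood,cv2.RETR_CCOMP,cv2.CHAIN_APPROX_NONE); out=[]
    for k in cs:
        if cv2.contourArea(k)>300:
            f=cv2.fitEllipse(np.array([onz(c,q[0],13)[:2] for q in k],np.float32))
            if 56<f[1][0]<64 and 56<f[1][1]<64: out.append(np.array(f[0]))
    return sorted(out,key=lambda a:a[1])
def weight(c,im,n,guess,half=28):
    """silhouette in a window round the guess; base centre from the inner (near nadir) edge and from the centroid"""
    R,h=dim[n]; hsv=cv2.cvtColor(im,cv2.COLOR_BGR2HSV)
    g=np.round(proj(c,[guess[0],guess[1],h*.4])).astype(int)
    x0,y0=max(g[0]-half,0),max(g[1]-half,0); roi=hsv[y0:g[1]+half,x0:g[0]+half]
    t0,_=cv2.threshold(np.ascontiguousarray(roi[...,2]),0,1,cv2.THRESH_OTSU)
    m=(roi[...,2]>t0)&(roi[...,1]<70)
    nn,l,st,ce=cv2.connectedComponentsWithStats(m.astype(np.uint8)); i=1+np.argmax(st[1:,4])
    ys,xs=np.where(l==i); pts=np.c_[xs+x0,ys+y0].astype(float); nad=proj(c,[c[1][0],c[1][1],0])
    cen=pts.mean(0); u=(cen-nad)/np.linalg.norm(cen-nad); v=np.array([-u[1],u[0]]); d=pts-nad; t=d@u; s=d@v
    inn=nad+u*(t.min()-.5)+v*(s.max()+s.min())/2
    B=onz(c,inn,0); o=(B-c[1])[:2]; o/=np.linalg.norm(o)
    wmm=(s.max()-s.min()+1)*np.linalg.norm(onz(c,cen,h*.3)-c[1])/c[0][0,0]
    return B[:2]+R*o, onz(c,cen,.42*h)[:2], wmm, t0, st[i].tolist()
G={'smallest':(443,-250),'second':(443,199),'third':(441,-142),'largest':(446,32)}
E
python3 - <<'E'
from h import *
z=np.load("w1.npz"); c1=(z["K"],z["p"],z["R"]); im1=cv2.imread("pics/w1.png")
bot.move_ptp([450,-30,270],[np.pi,0,0]); bot.dwell(.2)
s=bot.get_state();print(s['t'],s['tcp_pos'],s['orientation'])
c2=cam("wrist"); im2=imaging.capture("wrist"); cv2.imwrite("pics/w2.png",im2); np.savez("w2.npz",K=c2[0],p=c2[1],R=c2[2])
for c,im in((c1,im1),(c2,im2)):
    print(np.round(pads(c,im),1).tolist())
    for n in dim: r=weight(c,im,n,G[n]);print(n,r[0].round(1),r[1].round(1),round(r[2],1),r[3:])
E
```

```text
5.6667 [450.04560218 -30.00537937 269.97214658] [-3.14159098e+00  5.95867663e-05  1.02333381e-04]
[[585.2, -203.1], [596.3, -128.9], [607.6, -55.2], [619.0, 18.8]]
smallest [ 444.5 -255.2] [ 445.5 -251.6] 22.7 (163.0, [21, 20, 13, 15, 140])
second [427.6 203.2] [429.1 198.1] 35.4 (163.0, [19, 1, 22, 24, 337])
third [ 428.9 -147.8] [ 431.4 -143.9] 39.6 (164.0, [12, 0, 28, 29, 561])
largest [442.3  29.4] [442.9  29.1] 55.5 (98.0, [6, 0, 41, 46, 1475])
[[585.0, -203.2], [596.3, -129.0]]
smallest [ 445.  -254.7] [ 445.9 -251.5] 20.2 (170.0, [23, 20, 13, 12, 113])
second [428.1 202.8] [429.7 197.8] 32.2 (171.0, [21, 28, 19, 19, 254])
third [ 429.8 -147.8] [ 432.1 -144. ] 36.4 (171.0, [17, 23, 25, 24, 427])
largest [438.7  32.9] [440.5  31.2] 49.9 (171.0, [12, 14, 36, 35, 879])
```

View pics/w2.png

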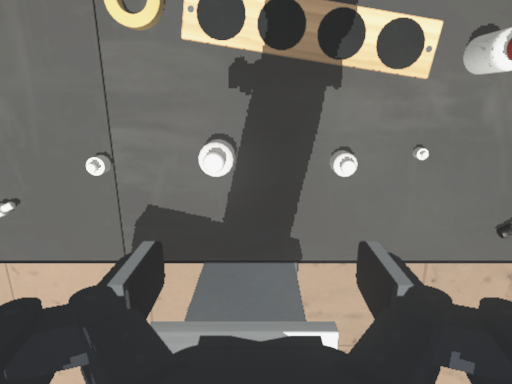

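The flipped view agrees to within 0.3 mm, with pads at (585,-203) and (596,-129), so the wrist calibration is sound. Before descending I want to know where the fingertips are relative to the TCP, so I'll check the geometry in a fixed camera.

```bash
python3 - <<'E'
from h import *
im=cv2.imread("pics/side0.png"); c=cam("side"); T=np.array([179.4,519.4,193.7])
yaw=2.809; ya=np.array([np.sin(yaw),-np.cos(yaw),0])
big=cv2.resize(im[0:110,70:180],None,fx=5,fy=5,interpolation=cv2.INTER_CUBIC)
for z in(0,13,19,73):
  for s in(-42.5,0,42.5):
    p=(proj(c,T+s*ya+[0,0,z])-[70,0])*5; cv2.circle(big,tuple(p.round().astype(int).tolist()),3,(0,0,255) if z==0 else (0,255,0) if z==13 else (255,255,0),-1)
cv2.imwrite("pics/sidez.png",big)
cv2.imwrite("pics/w2z.png",cv2.resize(cv2.imread("pics/w2.png")[200:384,60:260],None,fx=3,fy=3))
E
```

```text
(no output)
```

View pics/sidez.png

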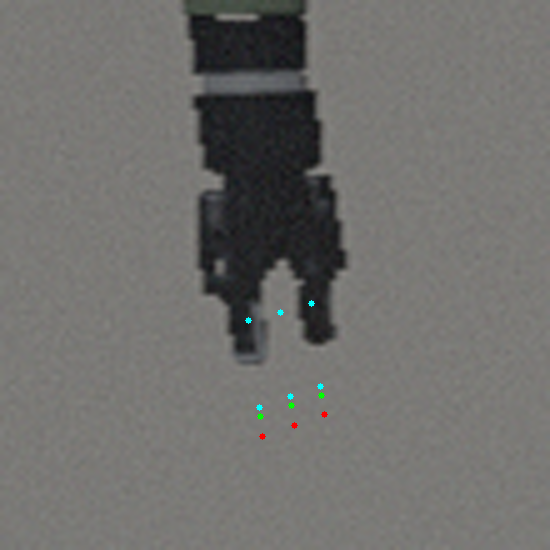

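View pics/w2z.png

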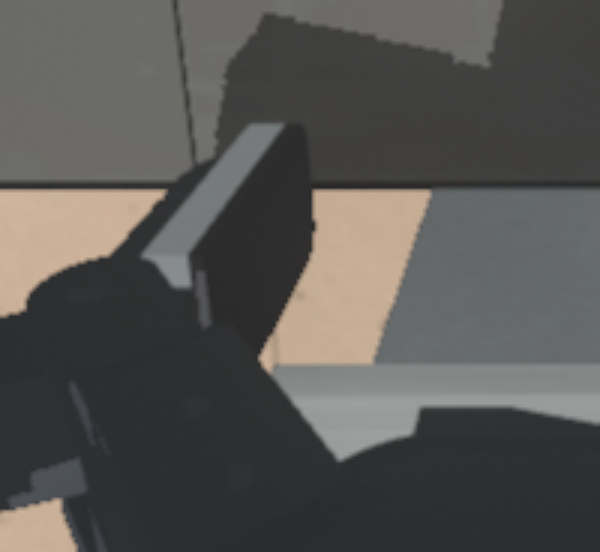

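Both the side view (tips about 48 mm above the projected TCP) and the wrist view (about 53 mm) put the open fingertips well behind the reported TCP. The stated figure is 13 mm, so the two disagree. I'll settle it with a guarded touch on bare worktop, gripper shut, before relying on any height.

```bash
python3 - <<'E'
from h import *
Y=np.radians(81.3)
bot.move_ptp([440,-55,80],[np.pi,0,Y]); bot.grip(0.0,30)
cv2.imwrite("pics/w3.png",imaging.capture("wrist")); cv2.imwrite("pics/s3.png",imaging.capture("side"))
s=bot.get_state();print(s['t'],s['tcp_pos'],s['orientation'],s['opening'],s['contact_force'])
hit=bot.movel([440,-55,2],max_speed=50,threshold=4)
s=bot.get_state();print(hit,s['t'],s['tcp_pos'],s['contact_force'])
cv2.imwrite("pics/s4.png",imaging.capture("side"));cv2.imwrite("pics/w4.png",imaging.capture("wrist"))
a=np.hstack([cv2.imread("pics/w4.png")[:, :400],cv2.imread("pics/s4.png")[60:260,130:330].repeat(2,0).repeat(2,1)[:384]]);cv2.imwrite("pics/c4.png",a)
E
```

```text
7.9083 [439.97006534 -54.99080444  79.99162177] [-3.14153434e+00 -2.49067693e-05  1.41889432e+00] 0.0033669834351566057 [ 0.35382676 -0.04302116 -0.0733157 ]
False 9.6167 [440.30106872 -55.09306029   2.27385584] [ 0.30845764 -0.33111336 -0.43938026]
```

View pics/c4.png

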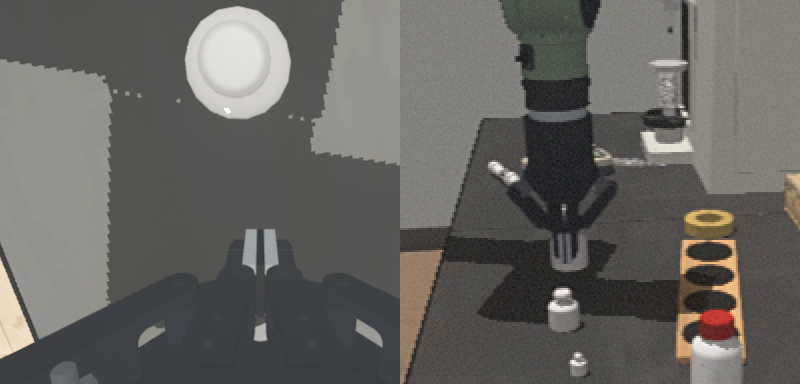

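No contact at z=2.3, and the shut tips at (262,229) in the wrist view give about 38 mm above the TCP. I'll continue the guarded descent.

```bash
python3 - <<'E'
from h import *
bot.movel([440,-55,-25],max_speed=80,threshold=5)
s=bot.get_state();print(s['t'],s['tcp_pos'],s['contact_force'])
hit=bot.movel([440,-55,-60],max_speed=20,threshold=4)
s=bot.get_state();print(hit,s['t'],s['tcp_pos'],s['contact_force'])
E
```

```text
10.2 [439.65657989 -54.91310615 -25.18877573] [-0.20951446 -1.03676511 -0.22429566]
True 11.025 [440.00628736 -55.0212433  -36.96202811] [-1.42832147  0.20202446  7.50788512]
```

Contact came at TCP z ≈ -37, so the real shut fingertips sit about 36.5 mm behind the reported TCP, which matches both cameras. I'll correct all heights by that amount. Next is a look from above, then grasping the largest.

```bash
cat >> h.py <<'E'
Y=np.radians(81.3); O=[np.pi,0,Y]; TX=np.array([np.cos(Y),np.sin(Y)])
TIP=36.5   # shut fingertips lie this far above the reported TCP (touch probe)
ZT=60
PAD={'smallest':(585.1,-203.1),'second':(596.3,-129.0),'third':(607.6,-55.2),'largest':(619.0,18.8)}
G={'smallest':(445.2,-253),'second':(428.8,200.5),'third':(431,-145.8),'largest':(441.5,30.5)}
def look(n,g,tag,z=ZT):
    p=np.array(g)-70*TX
    bot.move_ptp([p[0],p[1],z],O)
    c=cam("wrist"); im=imaging.capture("wrist"); cv2.imwrite(f"pics/{tag}.png",im)
    r=weight(c,im,n,g,half=45); print(n,"inner",r[0].round(1),"cen",r[1].round(1),"w",round(r[2],1),r[3:]); return r,c,im
E
python3 - <<'E'
from h import *
bot.movel([440,-55,60],max_speed=150); bot.grip(1.0)
r,c,im=look('largest',G['largest'],"l1")
print(bot.get_state()['t'],bot.get_state()['opening'])
E
```

```text
largest inner [397.9  41.3] cen [443.5  29.8] w 53.3 (167.0, [15, 7, 70, 77, 4269])
12.9083 1.0005442045130333
```

View pics/l1.png

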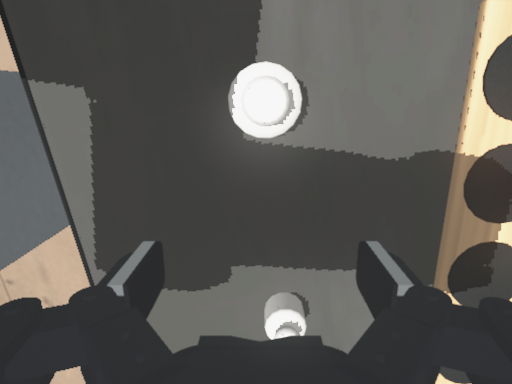

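The weight is seen from almost straight above at (266,100), about 71 px wide, centred at (443.5, 29.8). That is within 2 mm of the overview. Grasping it.

```bash
cat >> h.py <<'E'
def pick(xy,eff,clr=3.0,lift=ZT):
    bot.grip(1.0,eff) if bot.get_state()['opening']<.9 else None
    zg=-TIP+clr
    bot.movel([xy[0],xy[1],ZT],max_speed=200)
    hit=bot.movel([xy[0],xy[1],zg],max_speed=120,threshold=12)
    bot.grip(0.0,eff); o=bot.get_state()
    print("hit",hit,"open",round(o['opening'],3),o['tcp_pos'].round(1),o['contact_force'].round(1))
    if hit: return
    bot.movel([xy[0],xy[1],lift],max_speed=120)
    o=bot.get_state(); print("lifted t",o['t'],"open",round(o['opening'],3),o['contact_force'].round(2))
E
python3 - <<'E'
from h import *
pick((443.5,29.8),60)
cv2.imwrite("pics/l2.png",imaging.capture("wrist"));
E
```

```text
hit False open 0.514 [443.7  29.8 -32.6] [-1.5  0.4  9.2]
lifted t 15.7417 open 0.515 [ 0.06 -0.7  -4.41]
```

View pics/l2.png

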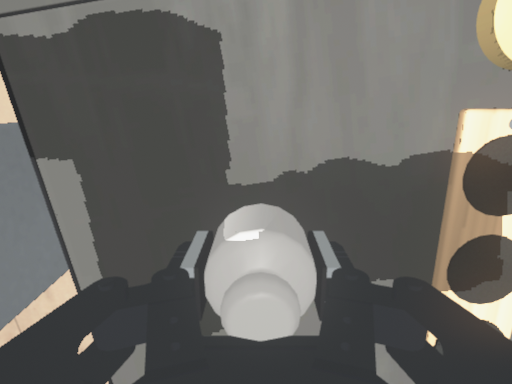

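It is gripped upright between the pads at (260,260), with opening 0.51 ≈ 44 mm and 4.4 N of weight. Placing it on the tape-roll end pad.

```bash
cat >> h.py <<'E'
def place(xy,clr=3.0):
    bot.move_ptp([xy[0],xy[1],ZT],O)
    zc=13-TIP+clr
    bot.movel([xy[0],xy[1],zc+5],max_speed=120)
    hit=bot.movel([xy[0],xy[1],zc-3],max_speed=20,threshold=3.5)
    o=bot.get_state(); print("down",hit,o['tcp_pos'].round(1),o['contact_force'].round(1),"expected z",zc)
    bot.grip(1.0); bot.movel([xy[0],xy[1],ZT],max_speed=200); print("t",bot.get_state()['t'])
E
python3 - <<'E'
from h import *
place(PAD['largest'])
r,c,im=look('third',G['third'],'t1')
p=bot.get_state(); print(p['t'])
E
```

```text
down True [620.2  18.7 -19.6] [-0.3  0.5  5.1] expected z -20.5
t 18.6917
third inner [ 412.2 -168.8] cen [ 434.  -141.9] w 36.7 (130.0, [23, 12, 52, 53, 2115])
19.9167
```

View pics/t1.png

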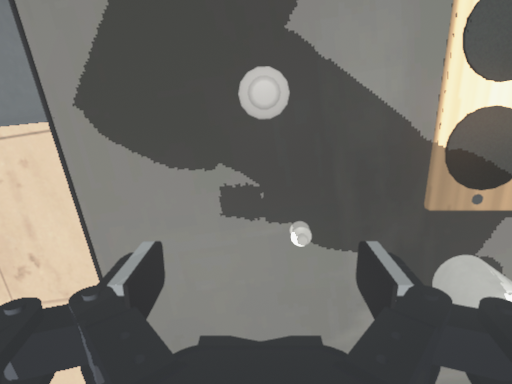

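The third weight is at (264,93), with nothing near it inside the jaw span. Picking and placing it, then looking back at the pads from above to check the placing.

```bash
cat >> h.py <<'E'
E
python3 - <<'E'
from h import *
pick((434,-141.9),45)
place(PAD['third'])
# look back: camera over between pads 3 and 4
q=np.array([613,-18])-70*TX
bot.move_ptp([q[0],q[1],90],O)
c=cam("wrist"); im=imaging.capture("wrist"); cv2.imwrite("pics/chk1.png",im); np.savez("chk1.npz",K=c[0],p=c[1],R=c[2])
print(bot.get_state()['t'])
E
```

```text
hit False open 0.367 [ 434.4 -142.   -32.9] [-1.6  0.4  6.3]
lifted t 22.8417 open 0.361 [ 0.63 -1.67 -1.69]
down True [608.7 -55.4 -19.8] [-1.5  0.7  4.8] expected z -20.5
t 25.8917
26.2417
```

View pics/chk1.png

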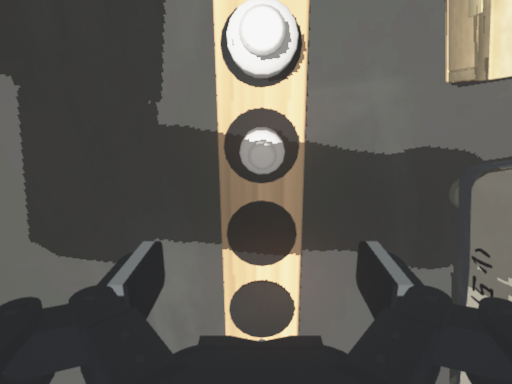

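The largest stands at (262,37) and the third at (262,151), each within its dark pad. I'll measure the centring and go on to the second.

```bash
python3 - <<'E'
from h import *
z=np.load("chk1.npz"); c=(z["K"],z["p"],z["R"]); im=cv2.imread("pics/chk1.png"); hsv=cv2.cvtColor(im,cv2.COLOR_BGR2HSV)
for n,t,(x0,x1,y0,y1) in(('largest',150,(222,302,0,82)),('third',90,(232,294,118,180))):
    m=(hsv[y0:y1,x0:x1,2]>t)&(hsv[y0:y1,x0:x1,1]<40)
    b=max(blobs(m,100,9000),key=lambda b:b[1][4]); uv=np.array(b[0])+[x0,y0]; h=dim[n][1]
    print(n,b,[onz(c,uv,13+f*h)[:2].round(1).tolist() for f in(.3,.45)],"pad",PAD[n])
r,c,im=look('second',G['second'],'s1'); print(bot.get_state()['t'])
E
```

```text
largest ((np.float64(38.6), np.float64(35.4)), [4, 0, 72, 75, 4118]) [[619.1, 21.6], [618.8, 20.1]] pad (619.0, 18.8)
third ((np.float64(29.7), np.float64(32.2)), [7, 8, 46, 48, 1712]) [[607.8, -56.2], [607.9, -55.3]] pad (607.6, -55.2)
second inner [423.1 219.1] cen [431.2 194.3] w 28.1 (188.0, [31, 34, 39, 40, 1226])
27.4
```

View pics/s1.png

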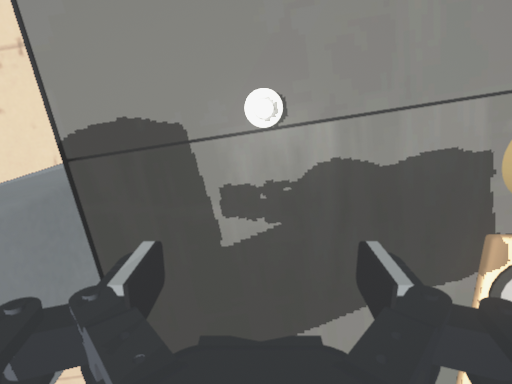

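Both placed weights are within about 2 mm of their pad centres. The second is at (264,108), clear of anything else, so I'll pick and place it and then look at the smallest.

```bash
python3 - <<'E'
from h import *
pick((431.2,194.3),35)
place(PAD['second'])
r,c,im=look('smallest',G['smallest'],'m1',z=50); print(bot.get_state()['t'])
E
```

```text
hit False open 0.276 [431.4 194.4 -33.1] [-1.5 -0.8  5.9]
lifted t 30.3167 open 0.272 [-0.43  0.62 -1.44]
down True [ 597.3 -129.4  -20.1] [0.  0.2 5.9] expected z -20.5
t 33.9917
smallest inner [ 418.9 -273.2] cen [ 419.9 -271.7] w 32.3 (112.0, [0, 60, 36, 30, 618])
35.0333
```

View pics/m1.png

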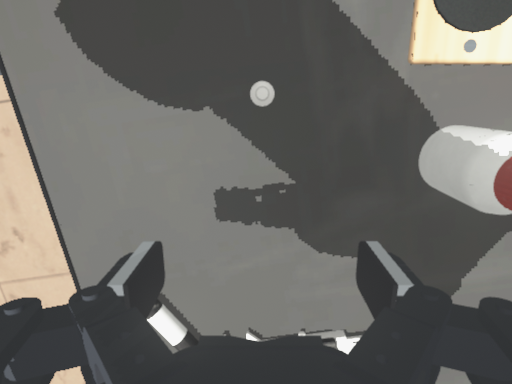

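The automatic mask caught the lit worktop here. The smallest weight itself is plain at (262,93), so I'll re-measure with a tighter window.

```bash
python3 - <<'E'
from h import *
c=cam("wrist"); im=cv2.imread("pics/m1.png"); hsv=cv2.cvtColor(im,cv2.COLOR_BGR2HSV)
x0,y0=244,75; r=hsv[y0:112,x0:282]; m=(r[...,2]>118)
b=max(blobs(m,50,3000),key=lambda b:b[1][4]); uv=np.array(b[0])+[x0,y0]; X=onz(c,uv,9); print(b,uv,X)
if np.hypot(*(X[:2]-np.array([445.9,-251.5])))<6 and b[1][2]<30 and b[1][3]<32:
    pick(X[:2],25,clr=2.0)
    cv2.imwrite("pics/m2.png",imaging.capture("wrist"))
E
```

```text
((np.float64(17.8), np.float64(18.2)), [6, 6, 25, 26, 507]) [261.8  93.2] [ 447.11157835 -248.93293176    9.        ]
hit False open 0.164 [ 447.2 -249.   -34.2] [-0.5  0.2  3.3]
lifted t 38.075 open 0.162 [-0.51  0.12 -0.98]
```

View pics/m2.png

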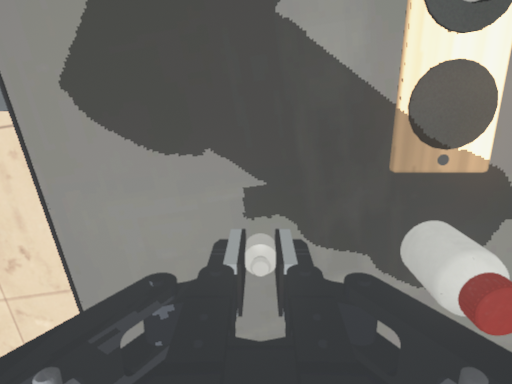

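The smallest is held upright between the pads at (260,255). Placing it on the pad by the bottle, then a final check.

```bash
python3 - <<'E'
from h import *
place(PAD['smallest'],clr=2.0)
bot.move_ptp([530,-150,230],[np.pi,0,0]); bot.dwell(.2)
c=cam("wrist"); im=imaging.capture("wrist"); cv2.imwrite("pics/f1.png",im); np.savez("f1.npz",K=c[0],p=c[1],R=c[2])
cv2.imwrite("pics/f2.png",imaging.capture("scene")); cv2.imwrite("pics/f3.png",imaging.capture("side"))
s=bot.get_state(); print(s['t'],s['tcp_pos'])
E
```

```text
down True [ 586.  -203.5  -21.2] [-0.7 -0.5  3.9] expected z -21.5
t 41.1417
42.8083 [ 529.94894303 -150.03934131  229.69877056]
```

View pics/f1.png

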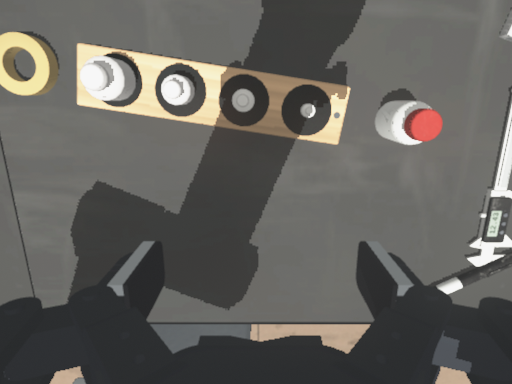

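View pics/f2.png

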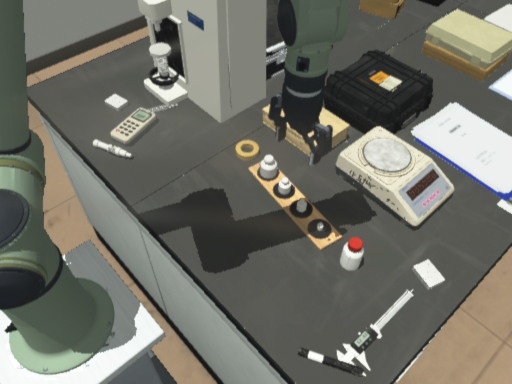

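View pics/f3.png

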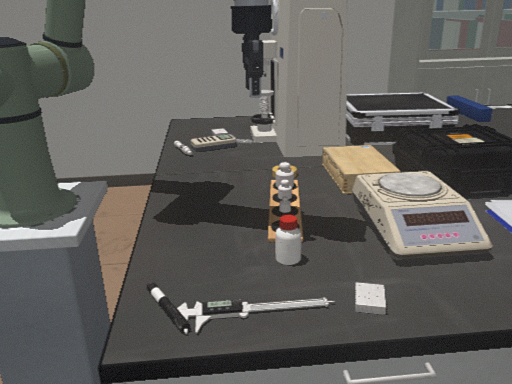

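All four stand upright on their pads: (104,77), (178,90), (243,100) and (308,111) in the wrist view, smallest beside the bottle. The scene view shows the bottle at (352,253) and the tape at (247,150), as before. One last numeric check.

```bash
python3 - <<'E'
from h import *
z=np.load("f1.npz"); c=(z["K"],z["p"],z["R"]); im=cv2.imread("pics/f1.png"); hsv=cv2.cvtColor(im,cv2.COLOR_BGR2HSV)
for n,g,hf,t in(('smallest',(308,111),14,100),('second',(243,100),18,70),('third',(178,90),18,110),('largest',(106,77),26,120)):
    x0,y0=g[0]-hf,g[1]-hf; r=hsv[y0:g[1]+hf,x0:g[0]+hf]; m=(r[...,2]>t)&(r[...,1]<50)
    b=max(blobs(m,10,3000),key=lambda b:b[1][4]); uv=np.array(b[0])+[x0,y0]; X=onz(c,uv,13+.4*dim[n][1])[:2]
    print(n,b[1],X.round(1),"err",(X-PAD[n]).round(1))
def det(f):
    h=cv2.cvtColor(cv2.imread(f),cv2.COLOR_BGR2HSV); R=((h[...,0]<8)|(h[...,0]>172))&(h[...,1]>150)&(h[...,2]>80); R[:,:330]=0;R[:225]=0;R[260:]=0;R[:,370:]=0
    T=(h[...,2]>110)&(h[...,1]>60)&(h[...,0]<25);T[:136]=0;T[162:]=0;T[:,:233]=0;T[:,260:]=0
    return [np.argwhere(m).mean(0).round(2)[::-1] for m in(R,T)]
print(det("pics/scene0.png"),det("pics/f2.png"))
E
```

```text
smallest [6, 6, 16, 15, 181] [ 585.4 -204.5] err [ 0.3 -1.4]
second [6, 6, 24, 25, 459] [ 597. -129.] err [ 0.7 -0. ]
third [1, 2, 33, 32, 845] [608.1 -55.7] err [ 0.5 -0.5]
largest [0, 4, 52, 46, 1948] [619.9  18.9] err [0.9 0.1]
[array([355.02, 243.91]), array([246.48, 149.37])] [array([355.02, 243.91]), array([246.44, 149.38])]
```

```bash
python3 - <<'E'
from h import *
bot.sign_off(); print(bot.get_state()['t'])
E
```

```text
the job is handed in; nothing more can be done
the job is handed in; nothing more can be done
```

All four weights are upright and released on their pads. They run from the smallest beside the red-capped bottle to the largest beside the tape roll. I handed the job in at about 43 s on the robot's clock, with the arm clear above the board.

- **Placing:** in the last wrist picture every weight was within about 1.5 mm of its pad centre. An earlier check gave the largest as up to 3 mm off, depending on the height assumed for it. Either way it is well inside the pad.
- **Bottle and tape roll:** in the scene camera both were within 0.05 px of where they started.

Two things disagreed along the way:
- **Fingertip position:** the real shut fingertips are about 36.5 mm behind the reported TCP. I saw this in the side and wrist views, confirmed it with a gentle touch on the worktop, and corrected all heights for it.
- **Scene camera:** it put the pads about 6 mm away from where the wrist camera did. I used the wrist camera, because two of its views taken half a turn apart agreed to 0.3 mm.

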